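# Inspect a horn flange and hold it up on the cam lift

### The job

Take the black horn flange (the flat disc with the raised collar) out of the tray and show its underside to the upward-looking inspection window: hold it level and still, centred over the window with its underside at the height of the two post tops, for a good second. Then lay it right way up, without dropping it, flat in the round recess of the cam lift's platen and let go of it. Finally raise the cam lever to its highest lift point, where the lever stands straight up, and finish while still holding the lever there with the fingers (it springs back if let go); leave all the other parts where they lie.

Things in the scene. Friction and masses are not known exactly. Their poses are not given: they have to be found in the camera images.
- flange: horn flange, matte black plastic, 120 g (within 30 %), loose, right way up in the tray: flat disc 96 mm across and 6 mm thick, with a round collar 44 mm across (hollow, 34 mm bore) standing 28 mm up from its middle, so 34 mm tall over all; the collar is the place to grip it. Origin at the centre of the underside, z up through the collar.
- tray: open aluminium tray 280 x 160 mm with 16 mm high walls, locked on a low rail that runs away from the robot; it does not move. It holds the flange and a cover disc, one behind the other, in either order. Origin at the centre of its underside, 14 mm above the work surface; the parts lie on its floor, 18 mm above the work surface; x along the rail.
- window: inspection window: fixed grey box 150 x 180 mm, 30 mm high, with a round glass window on top and two steel posts 8 mm thick (round caps 14 mm across), 80 mm to either side of the window centre along its y; the post tops are 120 mm above the work surface. Stands to the left or the right of the tray. Origin at the centre of its underside.
- view_mark (a point): the viewing mark: the point straight above the centre of the window, level with the post tops (120 mm above the work surface); the centre of the flange's underside belongs here during the viewing. z up.
- cam_lift: cam lift, fixed, on the other side of the tray from the window: steel base plate 160 x 150 mm, aluminium cheeks, a round platen on top that is raised by an eccentric cam, and the cam lever on its front (-x) side. Origin at the centre of its underside, x away from the robot when yaw is 0.
- nest (a point): centre of the floor of the platen's round recess, 97 mm above the work surface with the lever down and 119 mm at the highest lift; z up. The recess is 104 mm across and its rim 3 mm high; the platen is 112 mm across.
- cam_lever (a joint): angle of the cam lever in rad: 0 = down at its stop, the lever 0.17 rad above level and pointing to the cam lift's -y side; grows as the lever is raised; 1.40 = lever straight up, the highest lift (platen raised by 22 mm); beyond that, up to the stop at 2.0, the platen sinks again. A return spring pulls it back to 0 from everywhere: about 2 to 3 N at the handle when down, 4 to 5 N when upright.
- cam_grip (a point): grip point on the handle pin: a round steel pin 12 mm thick standing 50 mm out to the cam lift's -x side from the end of the flat lever arm (16 x 8 mm). 100 mm from the turning axis; 62 mm above the work surface with the lever down, 145 mm upright. Pinch from above, fingers on its +y and -y sides. The pin reaches 26 mm from here towards the arm, 25 mm to its free end.
- cam_axis (a point): point on the lever's turning axis (which is level, along the cam lift's x), 45 mm above the work surface and in the plane in which cam_grip moves; it does not move. With the lever upright cam_grip is 100 mm straight above it.
- cover: bystander: flat black plastic cover disc 90 mm across, 6 mm thick, no collar, in the tray. Origin at the centre of the underside.
- basket: bystander: blue painted woofer basket 130 mm across, 58 mm high. Origin at the centre of the underside.
- plug: bystander: brass phase plug, 34 mm across, 40 mm high, pointed. Origin at the centre of the underside.
- gasket: bystander: grey rubber gasket ring 84 mm across, 6 mm thick, near the robot. Origin at the centre of the underside.
- driver: bystander: screwdriver lying on the table at the right.
- spanner: bystander: spanner lying on the table at the left.
- magnet: bystander: dark steel magnet block 40 x 40 x 20 mm beyond the tray. Origin at the centre of the underside.

How it is judged:
By the outcome, as a careful person would: the job done as asked, in the order asked, and still so for the second after the job is handed in, while the arm keeps its last pose, push and grip.
It also fails if it takes over 64 s, if anything falls off the work surface, if the arm or the gripper's body presses on something with over 40 N, if the wrist force passes 120 N, or if a joint passes its speed limit or range.

### The arm

A 6-joint arm with a two-finger parallel gripper is mounted at the origin on the work surface. World frame = base frame: x ahead of the robot, y to its left, z up, the work surface at z = 0. Lengths are in mm, angles in rad, forces in N, time in s.
With the tool pointing down it reaches from about 300 to 775 mm from the base axis. Payload 14.6 kg.
Tool frame: the origin (TCP) lies on the centre line of the jaws, within the pads' length; the fingertips stand 19 mm ahead of it and the grasp point (between the pads) is the TCP (bot.tip_reach is the distance from the TCP to the fingertips, in mm); z points along the fingers, y is the line along which they close (so a half turn about z gives the same grasp; the last joint's range is limited). The gripper opens to 85 mm and grips with 20 to 120 N. Pads are 22 mm wide; open, the fingers measure 114 mm over their backs; the gripper's body (76 mm by 85 mm) begins 54 mm behind the grasp point. The pads swing forward as they close: fully open they stand 13 mm farther back than shut.
Start: joints at [1.225, 0.3, 1.521, -0, 1.321, -0.067], TCP at [151.359, 528.753, 250.281] pointing down, gripper open.
Joint ranges: [-3.03, 3.03], [-0.79, 2.21], [0.23, 2.52], [-1.04, 4.18], [0, 3.07], [-2.55, 2.55]. Speed limits (rad/s): [2.22, 2.22, 2.57, 3.14, 3.14, 3.14].

### API

Orientations are given as a unit quaternion [w, x, y, z].
In Python, from rig import bot gives the robot as it stands. Calls block until the motion is done:
- bot.move_to(position, orientation): joint-space move of the TCP to a pose.
- bot.servo_line(position, attitude=None, speed=150, until_force=None): straight line of the TCP; attitude=None keeps the orientation; speed is the mean speed in mm/s. With until_force (N) it stops when the force on the tool has changed by that much, and returns True; else False.
- bot.move_joints(angles): joint-space move.
- bot.move_gripper(opening, grip_force=None): finger opening in mm; grip_force is the grip in N (None keeps the last); returns when the fingers have stopped.
- bot.dwell(seconds).
- bot.ik(position, orientation): joint angles nearest the present ones, or None.
- bot.read_state(): the state.
- bot.read_camera(name): name is "scene" or "top" or "wrist"; returns a dict with "image" (400x640x3 uint8, blue, green, red), "depth" (400x640 float32, mm along the optical axis (not along the pixel's ray), 0 where there is no reading), "fovy" (degrees; the focal length in pixels is half the picture's height over the tangent of half this angle, whatever the lens; pixels are square), "cx", "cy" (the principal point, pixels), "k1" (the pictures are not rectified: a ray, as slopes to the right and down, at radius r is drawn at 1 + k1 r^2 times it, then the intrinsics apply), "eye" and "attitude" of the camera in the world; the wrist camera has in their place "mount" (4x4, takes a point from camera to tool coordinates, whose origin is the TCP and whose axes are the flange's). Camera axes: x right, y down, z forward; pixel columns grow to the right and rows downward; lengths in mm; the calibration is good to about 2 mm. A picture is of the moment at which its call begins: read the wrist's pose just before it.
A pose or a line that the arm cannot do raises bot.MotionError and nothing moves.
- bot.finish_job(): hands the job in; it is judged then, once.
The state is a dict: "clock": time; "joint_positions": joint angles; "qvel": joint speeds; "effort": joint torques, N m; "ee_pos": TCP position; "tool_rot": TCP orientation; "ft_force": force on the tool from outside, world axes, zero at the start; "moment": the same for the moment, N m; "grip_width": finger opening in mm; "grip_force": force on a finger pad.
Only numpy, scipy, OpenCV 4.12 (cv2) and the standard library are available. Lean on these libraries where they do the work, as an engineer would, in place of code of your own. Each camera call takes 0.05 s, during which the arm holds its last target. There are 200 camera calls.

## Working session

There is one attempt and no reset: what is moved stays moved. The work goes in short steps, each a Python script; the robot and the scene stay as the last script left them, time stands still between calls to the robot, and variables do not carry over. Pictures are saved under pics/ and viewed, at most 10 in all, crops included, and the job is handed in when it is done.

```bash
ls; mkdir -p pics; cat > h.py <<'E'
import numpy as np, cv2
from scipy.spatial.transform import Rotation as R
from rig import bot
def rot(q): return R.from_quat([q[1],q[2],q[3],q[0]]).as_matrix()
def cam(name):
    s=bot.read_state(); c=bot.read_camera(name)
    if name=='wrist':
        T=np.eye(4); T[:3,:3]=rot(s['tool_rot']); T[:3,3]=s['ee_pos']
        T=T@np.array(c['mount'])
    else:
        T=np.eye(4); T[:3,:3]=rot(c['attitude']); T[:3,3]=c['eye']
    c['T']=T; return c
def rays(c,px):
    px=np.atleast_2d(np.float64(px)); f=200/np.tan(np.radians(c['fovy'])/2)
    K=np.array([[f,0,c['cx']],[0,f,c['cy']],[0,0,1]])
    u=cv2.undistortPointsIter(px.reshape(-1,1,2),K,np.array([c['k1'],0,0,0,0.]),None,None,(3,50,1e-10)).reshape(-1,2)
    return np.c_[u,np.ones(len(u))]
def onz(c,px,z):   # pixel -> world at height z
    d=rays(c,px)@c['T'][:3,:3].T; o=c['T'][:3,3]
    return o+d*((z-o[2])/d[:,2])[:,None]
def bydepth(c,px):
    px=np.atleast_2d(px); D=c['depth'][px[:,1].astype(int),px[:,0].astype(int)]
    return (rays(c,px)*D[:,None])@c['T'][:3,:3].T+c['T'][:3,3]
def cloud(c):
    v,u=np.mgrid[0:400,0:640]; return bydepth(c,np.c_[u.ravel(),v.ravel()]).reshape(400,640,3)
def tri(a,pa,b,pb):
    o1,o2=a['T'][:3,3],b['T'][:3,3]; d1=(rays(a,pa)@a['T'][:3,:3].T)[0]; d2=(rays(b,pb)@b['T'][:3,:3].T)[0]
    k=np.linalg.lstsq(np.c_[d1,-d2],o2-o1,rcond=None)[0]; p,q=o1+k[0]*d1,o2+k[1]*d2
    return (p+q)/2,np.linalg.norm(p-q)
def down(yaw):  # tool down, tool y axis (closing line) at world direction yaw+90deg
    m=np.array([[np.cos(yaw),np.sin(yaw),0],[np.sin(yaw),-np.cos(yaw),0],[0,0,-1]])
    q=R.from_matrix(m).as_quat(); return [q[3],q[0],q[1],q[2]]
np.set_printoptions(precision=1,suppress=True)
E
python3 - <<'E'
from h import *
import pickle
for n in ('top','scene'):
    c=cam(n); pickle.dump(c,open(n+'.pkl','wb')); print(n,c['T'],c['fovy'],c['k1'],(c['depth']>0).mean())
    cv2.imwrite(f'pics/{n}1.png',cv2.resize(c['image'],(800,500),interpolation=cv2.INTER_CUBIC))
s=bot.read_state(); print(s['tool_rot'],rot(s['tool_rot']),down(0))
E
```

```text
pics
top [[  -0.    -1.     0.1  411.9]
 [  -1.     0.     0.   -14.2]
 [  -0.    -0.1   -1.  1294. ]
 [   0.     0.     0.     1. ]] 50.79919051534037 -0.008313214015003708 0.99598828125
scene [[   0.8    0.3   -0.5 1135.4]
 [   0.6   -0.4    0.7 -846.6]
 [   0.    -0.8   -0.5  763.3]
 [   0.     0.     0.     1. ]] 48.13760759003054 -0.055256779829467265 0.99597265625
[-0.   0.1  1.  -0. ] [[-1.   0.3 -0. ]
 [ 0.3  1.  -0. ]
 [ 0.  -0.  -1. ]] [np.float64(0.0), np.float64(1.0), np.float64(0.0), np.float64(0.0)]
```

View pics/top1.png

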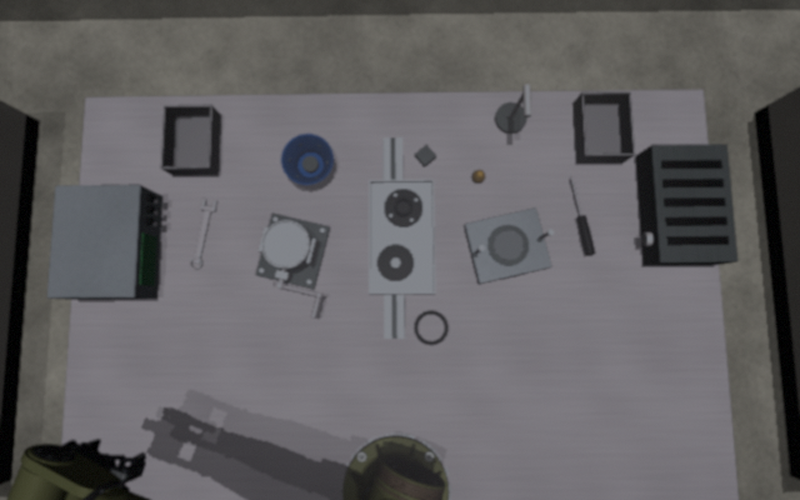

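View pics/scene1.png

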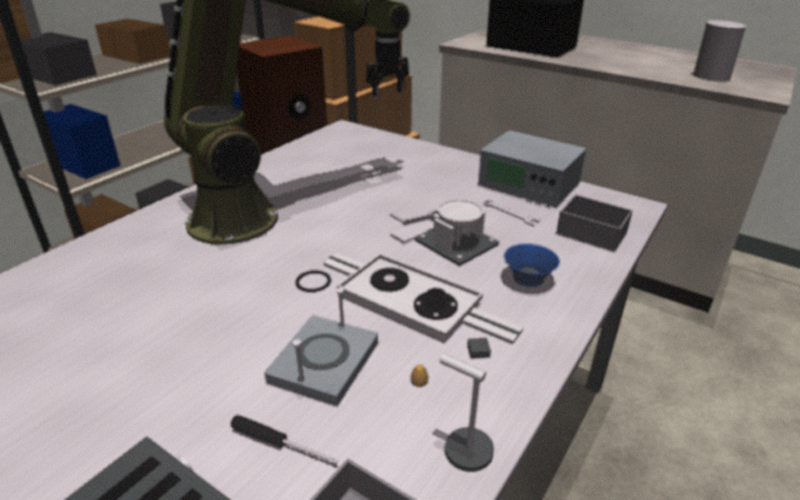

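The top view (800x500) shows the flange as the far disc with its collar at about (403,207) and the cover at (395,262). The window centre is at (508,245), with post tops at about (477,252) and (543,237). The platen is at (287,245) and the pin runs from about (323,292) to (317,317). Next I'll take wrist views over each of these.

```bash
python3 - <<'E'
from h import *
import pickle
c=pickle.load(open('top.pkl','rb'))
for n,p in dict(collar=(403,207),disc=(388,207),cover=(382,262),win=(508,245),p1=(477,252),p2=(546,236),plat=(287,245),pin=(320,305)).items():
    print(n,bydepth(c,np.array(p)/1.25)[0],c['depth'][int(p[1]/1.25),int(p[0]/1.25)])
w=bot.read_camera('wrist'); print(np.array(w['mount']),w['fovy'],w['k1'],w['cx'],w['cy'])
# feasibility of views
for p,y in [((330,190,330),0),((430,190,330),0),((430,0,330),0),((400,-180,330),0)]:
    for yaw in (0,np.pi): print(p,yaw,bot.ik(list(p),down(yaw)))
E
```

```text
collar [668.4 -24.   20.8] 1295.365
disc [668.6  12.9  21.3] 1295.2887
cover [533.1  28.4  19.2] 1280.3154
win [ 570.4 -276.3   31.1] 1269.8054
p1 [ 549.9 -195.6   68.6] 1230.9469
p2 [ 583.4 -352.9   87.5] 1214.7472
plat [567.  244.1  96.7] 1210.1708
pin [430.7 181.3   0.4] 1287.5205
[[  -0.    -1.    -0.3   71. ]
 [   1.    -0.    -0.     0.6]
 [   0.    -0.3    1.  -123.2]
 [   0.     0.     0.     1. ]] 63.727170165293856 -0.03572278496171884 318.8473237660814 197.25736960189147
(330, 190, 330) 0 [ 0.4 -0.1  1.8 -0.   1.5  2. ]
(330, 190, 330) 3.141592653589793 [ 0.4 -0.1  1.8 -0.   1.5 -1.1]
(430, 190, 330) 0 [ 0.3  0.1  1.6 -0.   1.5  1.9]
(430, 190, 330) 3.141592653589793 [ 0.3  0.1  1.6 -0.   1.5 -1.2]
(430, 0, 330) 0 [-0.1 -0.   1.7 -0.   1.5  1.5]
(430, 0, 330) 3.141592653589793 [-0.1 -0.   1.7 -0.   1.5 -1.7]
(400, -180, 330) 0 [-0.5 -0.   1.7 -0.   1.5  1.1]
(400, -180, 330) 3.141592653589793 [-0.5 -0.   1.7 -0.   1.5 -2.1]
```

```bash
python3 - <<'E'
from h import *
import pickle
V={}
for n,p in [('c1',(560,250,250)),('c2',(500,170,250)),('t1',(700,30,230)),('t2',(640,-40,230)),('w1',(600,-240,250)),('w2',(600,-320,250))]:
    bot.move_to(list(p),down(0)); bot.dwell(.15); V[n]=cam('wrist')
pickle.dump(V,open('V.pkl','wb')); print(bot.read_state()['clock'])
def sheet(names,f):
    cv2.imwrite(f,np.vstack([np.hstack([cv2.resize(V[n]['image'],None,fx=.625,fy=.625,interpolation=cv2.INTER_AREA) for n in names[i:i+2]]) for i in range(0,len(names),2)]))
sheet(['c1','c2','t1','t2'],'pics/s1.png')
E
```

```text
6.3083
```

View pics/s1.png

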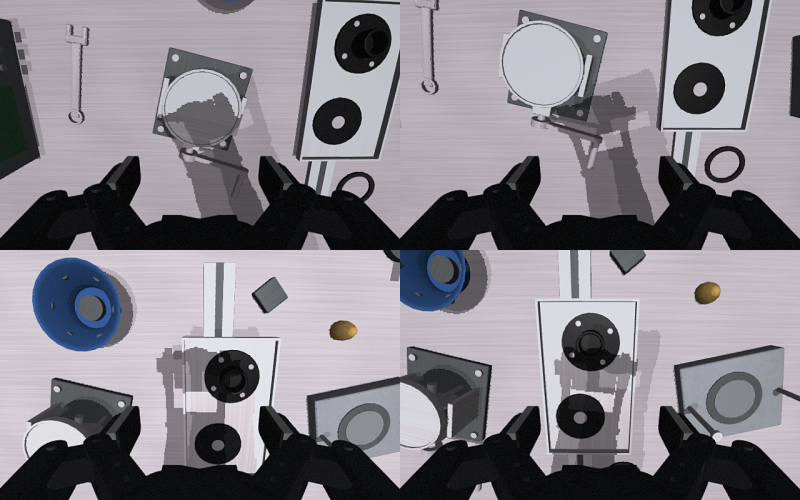

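The sheet shows the camera looking ahead of the gripper. The platen, lever, pin, flange collar (with 4 bolt dots) and window are all visible in two views each. Now I'll fit them from the depth clouds.

```bash
cat > fit.py <<'E'
from h import *
import pickle
from scipy.optimize import least_squares
V=pickle.load(open('V.pkl','rb'))
def circ(P):
    r=least_squares(lambda q:np.hypot(P[:,0]-q[0],P[:,1]-q[1])-q[2],[*P[:,:2].mean(0),50],loss='soft_l1').x; return r
def blob(C,c,rad,z0,z1):
    d=np.hypot(C[...,0]-c[0],C[...,1]-c[1]); m=(d<rad)&(C[...,2]>z0)&(C[...,2]<z1); return m
def outer(C,m):
    cnt=max(cv2.findContours(m.astype(np.uint8),cv2.RETR_EXTERNAL,cv2.CHAIN_APPROX_NONE)[0],key=len)[:,0]
    return C[cnt[:,1],cnt[:,0]],cnt
E
python3 - <<'E'
from fit import *
for n in ('c1','c2'):
    C=cloud(V[n]); m=blob(C,(567,244),70,90,108); P,_=outer(C,m); q=circ(P)
    print(n,'platen',q,np.percentile(C[m][:,2],[5,50,95]))
    m=blob(C,(420,180),70,52,75); m=cv2.morphologyEx(m.astype(np.uint8),cv2.MORPH_OPEN,np.ones((2,2)))>0
    Q=C[m]; print(len(Q)); 
    if len(Q): print(np.percentile(Q,[2,50,98],axis=0)); print(cv2.fitLine(Q[:,:2].astype(np.float32),cv2.DIST_HUBER,0,.01,.01).ravel())
for n in ('t1','t2'):
    C=cloud(V[n]); 
    for lo,hi,r in((44,60,32),(20,30,60)):
        m=blob(C,(668,-5),r,lo,hi); print(n,m.sum())
        if m.sum()>20: P,_=outer(C,m); print(circ(P),np.percentile(C[m][:,2],[5,50,95]))
for n in ('w1','w2'):
    C=cloud(V[n])
    m=blob(C,(568,-276),130,25,36); P,_=outer(C,m); print(n,'box',cv2.minAreaRect(P[:,:2].astype(np.float32)),np.median(C[m][:,2]))
    for c in((550,-196),(588,-355)):
        m=blob(C,c,30,110,130); print(m.sum()); 
        if m.sum(): print(C[m].mean(0),C[m].max(0)-C[m].min(0))
W=lambda n,s:V[n]['image'][s]
a=cv2.resize(V['c1']['image'][200:330,230:430],None,fx=2,fy=2,interpolation=cv2.INTER_CUBIC)
b=cv2.resize(V['c2']['image'][150:280,180:380],None,fx=2,fy=2,interpolation=cv2.INTER_CUBIC)
d=cv2.resize(V['w1']['image'],(400,250),interpolation=cv2.INTER_AREA);e=cv2.resize(V['w2']['image'],(400,250),interpolation=cv2.INTER_AREA)
cv2.imwrite('pics/s2.png',np.vstack([np.hstack([a,b]),np.hstack([d,e])]))
E
```

```text
c1 platen [569.6 248.7  55.3] [95.7 96.9 99.9]
1112
[[369.1 157.   -1.2]
 [454.9 186.5  64.9]
 [468.4 227.4  70.1]]
[  0.9   0.4 440.1 189.4]
c2 platen [569.5 248.1  55.2] [95.6 96.9 99.8]
1194
[[382.  168.3  -0.9]
 [452.8 185.9  65.4]
 [468.3 227.6  70.4]]
[  1.    0.3 437.5 188.2]
t1 481
[667.1 -21.5  19. ] [45.5 51.2 52.7]
t1 4552
[667.  -21.4  46.1] [22.5 23.8 25.2]
t2 494
[667.  -21.9  18.9] [45.9 51.3 52.6]
t2 5583
[666.8 -21.6  46.1] [22.4 23.7 25. ]
w1 box ((570.6580200195312, -275.860595703125), (150.1620635986328, 181.149658203125), 12.424981117248535) 30.021441339337002
233
[ 554.3 -197.9  119. ] [14.4 13.4  8.4]
257
[ 588.2 -353.3  119.1] [13.8 13.5  8.3]
w2 box ((570.5604858398438, -275.9962463378906), (150.35035705566406, 179.4019317626953), 12.292015075683594) 30.05899064496151
242
[ 555.  -199.   118.7] [14.7 13.3  8.2]
243
[ 588.3 -353.6  119.3] [14.1 13.6  8.6]
```

View pics/s2.png

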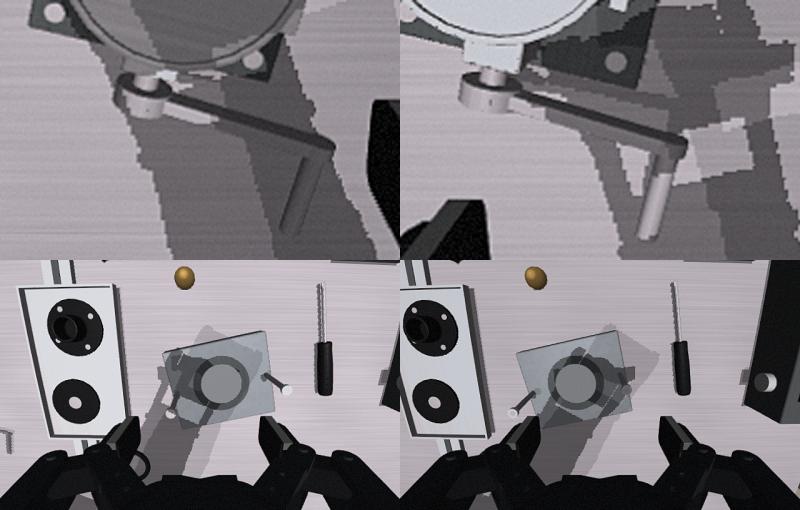

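The crops (2x) show the pin in c1 from its root (318,160) to its tip (290,228), and in c2 from (272,160) to (248,233) within the panel. The lever arm runs left from there to the hub at about (140,90).

```bash
python3 - <<'E'
from fit import *
f=lambda p,o:np.array(p)/2+o
for n,a,b in(('root',(319,158),(272,160)),('tip',(289,230),(248,236)),('hub',(146,104),(490,96))):
    if n=='hub': b=(90,96)
    print(n,*tri(V['c1'],f(a,(230,200)),V['c2'],f(b,(180,150))))
for n,o,poly in(('c1',(230,200),[(322,168),(305,162),(276,232),(302,238)]),('c2',(180,150),[(278,168),(256,162),(234,234),(262,242)])):
    m=np.zeros((400,640),np.uint8); cv2.fillPoly(m,[np.int32(np.array(poly)/2+o)],1)
    C=cloud(V[n]); Q=C[(m>0)&(C[...,2]>50)]; print(len(Q),np.percentile(Q,[2,50,98],axis=0))
    print(cv2.fitLine(Q.astype(np.float32),cv2.DIST_HUBER,0,.01,.01).ravel()); zz=Q[:,2]; print(np.percentile(zz,[90,98]))
    # base plate yaw
    m=blob(C,(569,248),130,5,16); P,_=outer(C,m); print(cv2.minAreaRect(P[:,:2].astype(np.float32)),np.median(C[m][:,2]))
    # lever arm/hub side at z range
    P=C[(np.hypot(C[...,0]-470,C[...,1]-225)<35)&(C[...,2]>40)&(C[...,2]<75)]; print(len(P),P.mean(0),P[:,2].max())
E
```

```text
root [444.8 174.   59.6] 1.5700819510235469
tip [399.8 187.7  60. ] 0.5689112311563879
hub [477.7 268.   57.8] 1.2657559103241156
382 [[402.2 175.7  62.3]
 [423.3 184.5  66.3]
 [445.1 192.9  68. ]]
[  1.   -0.2   0.  423.9 184.5  66.4]
[67.4 68. ]
((611.8373413085938, 237.43649291992188), (149.81443786621094, 64.17807006835938), 76.36639404296875) 11.5762604969417
802 [467.5 225.5  57.3] 67.86849281200682
421 [[403.  174.5  62.2]
 [423.5 183.7  66.4]
 [444.1 192.6  68.3]]
[  1.   -0.2   0.  424.1 183.5  66.6]
[67.7 68.3]
((564.505615234375, 249.96029663085938), (150.02923583984375, 161.118896484375), 75.97501373291016) 11.591507199960063
812 [467.7 226.2  57.6] 67.9874273416466
```

```bash
python3 - <<'E'
from fit import *
# independent check with the top camera
c=pickle.load(open('top.pkl','rb')); C=cloud(c)
for n,p,r,lo,hi in(('platen',(569,248),70,90,108),('disc',(667,-22),60,20,30),('collar',(667,-22),30,44,60)):
    m=blob(C,p,r,lo,hi); 
    if m.sum()>20: print(n,circ(outer(C,m)[0]),m.sum())
m=blob(C,(571,-276),130,25,36); print(cv2.minAreaRect(outer(C,m)[0][:,:2].astype(np.float32)))
F=(667,-21.6); q=down(0)
bot.move_to([*F,120],q)
bot.servo_line([*F,46.],speed=70,until_force=15)
s=bot.read_state(); print(s['clock'],s['ee_pos'],s['ft_force'])
bot.move_gripper(38,40); bot.dwell(.2)
s=bot.read_state(); print(s['grip_width'],s['grip_force'],s['ft_force'],s['ee_pos'])
bot.servo_line([*F,80],speed=60); bot.dwell(.2)
s=bot.read_state(); print(s['clock'],s['grip_width'],s['grip_force'],s['ft_force'])
v=cam('wrist'); pickle.dump(v,open('held.pkl','wb')); cv2.imwrite('pics/held.png',v['image'])
E
```

```text
platen [569.6 248.5  54.8] 1196
disc [669.  -21.7  50.5] 728
collar [667.1 -22.8  21. ] 78
((571.512451171875, -274.86517333984375), (149.85244750976562, 180.2334442138672), 12.503080368041992)
8.775 [667.3 -21.6  46.6] [ 0.4 -0.1 -0.2]
43.045455532832186 40.95171748660505 [-1.2 -0.6  6.2] [667.2 -21.7  46.6]
10.3667 42.85504822842247 40.74200953356922 [ 0.4 -0.1 -1. ]
```

View pics/held.png

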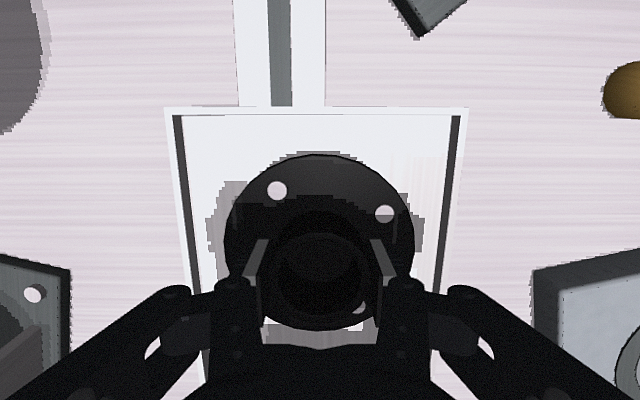

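The flange is held by its collar, centred between the pads at about (318,265), and clear of the tray. I'll check its level and height from depth, then do the viewing.

```bash
cat > lvl.py <<'E'
from fit import *
def level(c,px0=(232,160,400,225)):
    s=bot.read_state()['ee_pos']; C=cloud(c); x0,y0,x1,y1=px0; P=C[y0:y1,x0:x1].reshape(-1,3)
    zt=s[2]-28+6; P=P[(abs(P[:,2]-zt)<7)&(np.hypot(P[:,0]-s[0],P[:,1]-s[1])<47)&(np.hypot(P[:,0]-s[0],P[:,1]-s[1])>25)]
    A=np.c_[P[:,:2]-np.array(s[:2]),np.ones(len(P))]; k=np.linalg.lstsq(A,P[:,2],rcond=None)[0]
    for _ in range(4):
        r=P[:,2]-A@k; g=abs(r)<2; k=np.linalg.lstsq(A[g],P[g,2],rcond=None)[0]
    m=(C[...,2]>s[2]-40)&(np.hypot(C[...,0]-s[0],C[...,1]-s[1])<60); m[225:]=0; m[:,:225]=0; m[:,415:]=0
    E=outer(C,m)[0]; E=E[np.hypot(E[:,0]-s[0],E[:,1]-s[1])>42]
    q=least_squares(lambda q:np.hypot(E[:,0]-q[0],E[:,1]-q[1])-47,s[:2],loss='soft_l1').x
    print('slopes',k[:2]*1000,'mrad; underside - tcp',k[2]-6-s[2],'n',g.sum(),'centre-tcp',q-np.array(s[:2]),'tcp',np.array(s))
E
python3 - <<'E'
from lvl import *
level(pickle.load(open('held.pkl','rb')))
q=down(0)
bot.servo_line([667,-21.6,190],speed=200)
bot.move_to([571,-276,200],q); bot.servo_line([571,-276,148],speed=60); bot.dwell(.3)
level(cam('wrist')); print(bot.read_state()['clock'])
t=cam('top'); pickle.dump(t,open('t2.pkl','wb'))
cv2.imwrite('pics/view.png',cv2.resize(t['image'][130:260,350:470],(720,780)[::1],interpolation=cv2.INTER_CUBIC)[:600])
E
```

```text
slopes [-4.6  0.4] mrad; underside - tcp -28.98848617758957 n 7681 centre-tcp [0.2 0.8] tcp [666.9 -21.6  79.6]
slopes [-3.7 -0. ] mrad; underside - tcp -28.783999544788244 n 7663 centre-tcp [0.3 0.8] tcp [ 571.  -276.   148.1]
13.5417
```

```bash
python3 - <<'E'
from lvl import *
q=down(0)
bot.servo_line([571,-276.2,148.7],speed=20); bot.dwell(2.0)
s=bot.read_state(); print(s['clock'],s['ee_pos'],s['grip_width'])
bot.servo_line([571,-276.2,220],speed=150)
bot.move_to([569.6,248.2,220],q)
bot.servo_line([569.6,248,140],speed=100); bot.dwell(.2)
level(cam('wrist'))
hit=bot.servo_line([569.6,248,123.5],speed=20,until_force=4); s=bot.read_state(); print(hit,s['ee_pos'],s['ft_force'],s['clock'])
v=cam('wrist'); cv2.imwrite('pics/place.png',v['image'])
E
```

```text
15.8417 [ 571.  -276.2  148.7] 42.73446271593194
slopes [-2.6  0.7] mrad; underside - tcp -28.69853469596076 n 7674 centre-tcp [0.4 0.9] tcp [569.7 248.1 140.5]
True [569.5 248.  125.6] [-0.5 -0.5  4.8] 20.25
```

View pics/place.png

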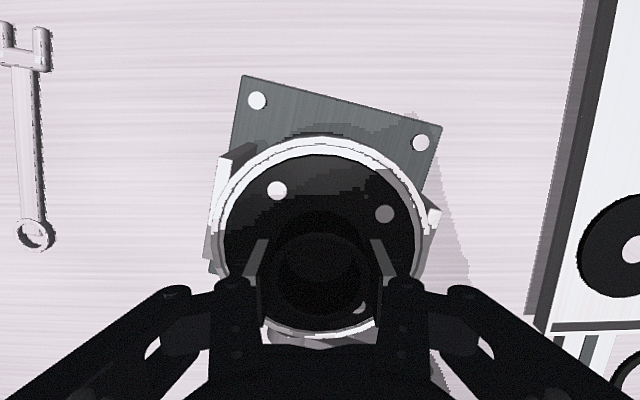

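The flange sits inside the platen's rim, and contact came at underside z of about 97. I'll release it, check it, and pinch the pin.

```bash
python3 - <<'E'
from lvl import *
bot.move_gripper(70); bot.dwell(.1)
bot.servo_line([569.6,248,250],speed=120)
v=cam('wrist'); C=cloud(v)
m=blob(C,(569.5,248.3),60,101,108); P=C[m]; print('flange',circ(outer(C,m)[0]))
A=np.c_[P[:,0]-569.5,P[:,1]-248.3,np.ones(len(P))]; print('disc top plane',np.linalg.lstsq(A,P[:,2],rcond=None)[0]*[1e3,1e3,1])
yaw=np.pi-np.radians(13.9); q=down(yaw); G=np.array([424,184.,62])
bot.move_to([*G[:2],160],q); bot.move_gripper(45)
v=cam('wrist'); cv2.imwrite('pics/pre.png',v['image'])
h=bot.servo_line([*G[:2],63],speed=80,until_force=8); s=bot.read_state(); print(h,s['ee_pos'],s['ft_force'],s['clock'])
v=cam('wrist'); cv2.imwrite('pics/pin.png',np.vstack([cv2.resize(x,(480,300)) for x in (cv2.imread('pics/pre.png'),v['image'])]))
E
```

```text
flange [569.  249.1  47.3]
disc top plane [ -0.1   0.  102.8]
False [424.2 184.1  63.4] [ 0.1  0.9 -0.2] 26.275
```

View pics/pin.png

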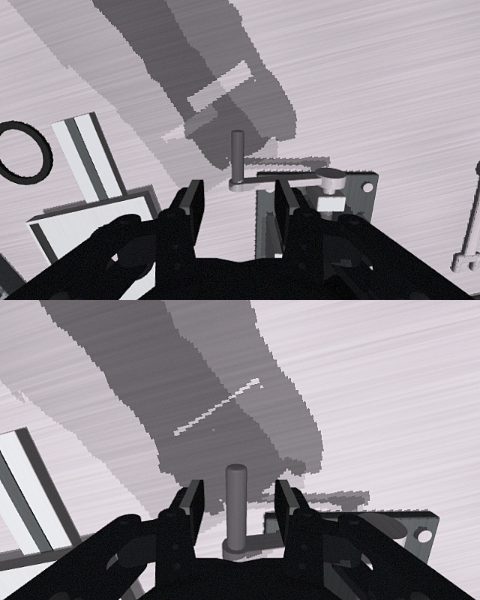

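The pin is centred between the open fingers, at about (237,505) in the lower panel. I'll grip it and follow the arc.

```bash
python3 - <<'E'
from h import *
y=np.array([.240,.971,0]); A=np.array([447.6,279.7,45])
bot.move_gripper(8,45); s=bot.read_state(); print(s['grip_width'],s['grip_force'],s['ft_force'])
for a in np.linspace(.17,np.pi/2,10)[1:]:
    bot.servo_line(list(A+100*(-np.cos(a)*y+np.array([0,0,np.sin(a)]))),speed=45)
    s=bot.read_state(); print(round(a,2),s['ee_pos'],s['ft_force'],s['grip_width'],s['clock'])
    if np.linalg.norm(s['ft_force'])>60: break
E
```

```text
10.897033294844194 43.94058108329773 [ -3.4 -15.6   5. ]
0.33 [424.3 185.7  76.6] [  0.2 -21.1   0.3] 10.487898533942268 27.2083
0.48 [425.7 191.1  91.1] [ -3.8 -29.5   8.2] 10.336314699078434 27.7
0.64 [427.5 198.3 104.6] [ -8.5 -37.   18.9] 10.440352418661114 28.1917
0.79 [429.9 207.7 117.3] [-16.5 -44.9  34.3] 10.363802131493138 28.6833
0.95 [433.6 220.4 128.7] [-18.6 -36.2  44.5] 10.410969728377044 29.175
```

The force on the tool points radially outward and grows along the arc, so my radius is a little small. I'll correct it by admittance as I go.

```bash
cat > arc.py <<'E'
from h import *
y=np.array([.240,.971,0]); A=np.array([447.6,279.7,45]); Z=np.array([0,0,1.])
def st(a):
    s=bot.read_state(); F=np.array(s['ft_force']); n=-np.cos(a)*y+np.sin(a)*Z; t=np.sin(a)*y+np.cos(a)*Z
    p=np.array(s['ee_pos'])-A; print(round(a,2),'r',p@n,'t',p@t,'Fr',F@n,'Ft',F@t,'Fx',F@[.971,-.24,0],'M',np.array(s['moment']),'w',s['grip_width'],s['clock']); return F@n,F@t
def go(a,r,speed=45): bot.servo_line(list(A+r*(-np.cos(a)*y+np.sin(a)*Z)),speed=speed)
E
python3 - <<'E'
from arc import *
a=np.linspace(.17,np.pi/2,10)[5]
st(a)
for r in (101,102): go(a,r,10); bot.dwell(.1); st(a)
E
```

```text
0.95 r 103.56035492071757 t -0.6600950858465379 Fr 59.29876065312435 Ft -6.239781653643724 Fx -9.395860818694961 M [-5.9  2.9  0. ] w 10.410969728377044 29.175
0.95 r 103.77110601810246 t -0.6170235489266425 Fr 43.95418949128699 Ft -5.476986236176679 Fx -5.425893521862666 M [-4.5  2.   0. ] w 10.074769817024038 29.525
0.95 r 103.96049964289303 t -0.5218518007102578 Fr 30.25671023455687 Ft -4.929308912720742 Fx -1.9807620786765783 M [-3.4  1.1  0. ] w 10.281104791762653 29.875
```

```bash
python3 - <<'E'
from arc import *
r=102.
a0=np.linspace(.17,np.pi/2,10)[5]
L=[]
for a in [a0]+list(np.linspace(a0,np.pi/2-.02,6)[1:]):
    go(a,r,60); bot.dwell(.1); fr,ft=st(a)
    for _ in range(2):
        r+=fr/16; go(a,r,15); bot.dwell(.05); fr,ft=st(a)
        if abs(fr)<8: break
    L.append((a,bot.read_state()['ee_pos']))
c=cam('scene'); t=cam('top'); w=cam('wrist')
import pickle; pickle.dump((c,t,w,L),open('up.pkl','wb'))
cv2.imwrite('pics/up.png',np.vstack([cv2.resize(c['image'][120:240,260:440],(450,300),interpolation=cv2.INTER_CUBIC),cv2.resize(w['image'],(450,281))]))
E
```

```text
0.95 r 103.94635795801958 t -0.5159254086393454 Fr 30.14664479574994 Ft -5.4154568910400736 Fx -1.8314882075977421 M [-3.4  1.   0. ] w 10.193712428342131 30.225
0.95 r 104.33047634208938 t -0.3562320514810691 Fr 3.953166556987288 Ft -4.144916752672043 Fx 5.983822268088421 M [-1.2 -0.6  0. ] w 10.190509551964976 30.55
1.07 r 104.85185288757455 t -0.4906172865381664 Fr 11.992412122322202 Ft -6.787327815234733 Fx 3.5653195381291605 M [-2.1 -0.1  0. ] w 10.087501472363996 31.0083
1.07 r 104.96493567019385 t -0.6116828034003063 Fr 0.942779597229511 Ft -5.239912135249589 Fx 7.243177971506153 M [-1.3 -0.8 -0. ] w 10.208741109744633 31.3083
1.19 r 105.67804647214018 t -0.251795432732215 Fr 12.524334273002433 Ft -5.099072893370908 Fx 2.8567397490557567 M [-1.8 -0.   0.1] w 10.07922693565047 31.7667
1.19 r 105.79555236491993 t -0.5016202017420422 Fr 1.905420973116423 Ft -5.132268335731891 Fx 6.959707998782221 M [-1.2 -0.7 -0. ] w 10.446290138619084 32.0667
1.31 r 106.2565197586845 t -0.5116705642341882 Fr 10.571236714948883 Ft -5.893043094173678 Fx 2.664680877246419 M [-1.9 -0.2 -0. ] w 10.167851475778757 32.525
1.31 r 106.36387326707074 t -0.7820659637385121 Fr 1.3763749736363384 Ft -6.466836588794133 Fx 7.123063341639052 M [-1.7 -0.7  0. ] w 10.105764718103199 32.825
1.43 r 107.0568848412101 t -0.32210204647447005 Fr 9.20177304536465 Ft -6.009900569410314 Fx 2.5595396697818495 M [-1.5 -0.1 -0. ] w 10.152915511814854 33.2917
1.43 r 107.10414330493268 t -0.6313765731488377 Fr 4.422470282657931 Ft -6.0397062591929735 Fx 5.02821719347794 M [-1.4 -0.5 -0. ] w 9.917805071713724 33.5917
1.55 r 107.72917122097105 t -0.15864536040120714 Fr 10.010120548098307 Ft -6.351604340386773 Fx 2.1608506946475035 M [-1.2 -0.2  0. ] w 9.978740305328321 34.0583
1.55 r 107.77670081777647 t -0.5015323123518854 Fr 4.474132016050242 Ft -5.87398034953189 Fx 5.547213499149657 M [-1.2 -0.5  0. ] w 9.752494863537267 34.3583
```

View pics/up.png

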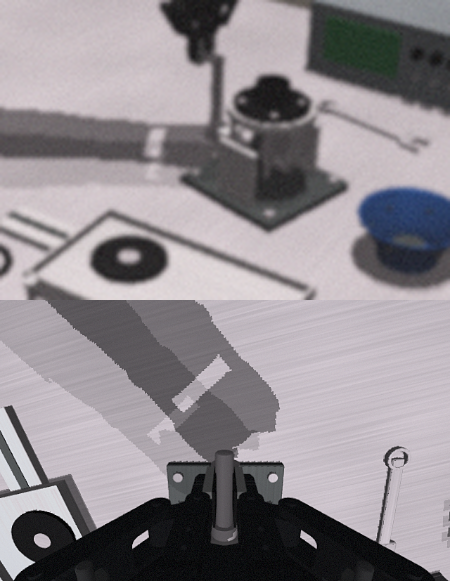

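The lever stands about upright with the flange seated level on the raised platen. I'll trim the last millimetre so that the pin is straight over the axis, and check the height.

```bash
python3 - <<'E'
from arc import *
from fit import blob,circ,outer
p=np.array(bot.read_state()['ee_pos']); print(p, p@y)
tgt=p+y*(378.1-p@y+.4)+Z*.3
bot.servo_line(list(tgt),speed=10); bot.dwell(.3)
s=bot.read_state(); p=np.array(s['ee_pos']); print(p,p@y,s['ft_force'],s['grip_width'],s['grip_force'])
w=cam('wrist'); C=cloud(w); Q=C[230:320,305:335].reshape(-1,3); Q=Q[(Q[:,2]>135)&(Q[:,2]<160)]
if len(Q): print('pin y_cam',np.percentile(Q@y,[2,50,98]),'top z',np.percentile(Q[:,2],95))
Cs=cloud(cam('scene')); Ct=cloud(cam('top'))
for n,K in(('scene',Cs),('top',Ct)):
    m=blob(K,(569.5,248.4),46,118,130); print(n,'disc top z',np.median(K[m][:,2]),m.sum(),K[m][:,:2].mean(0))
# lever arm seen from scene: y_cam of arm points by height
x=np.array([.971,-.24,0]); d=(Cs-A)
m=(abs(d@y)<25)&(abs(d@x-28)<14)&(d[...,2]>15)&(d[...,2]<85)
for lo in range(15,85,14):
    k=m&(d[...,2]>lo)&(d[...,2]<lo+14)
    if k.any(): print(lo,k.sum(),np.median((d@y)[k]),np.median((d@x)[k]))
print(s['clock'])
E
```

```text
[447.7 276.9 152.8] 376.3626630655258
[448.1 278.2 152.8] 377.62679117481116 [-0.3 -6.7  0.5] 10.135610603448129 44.28081035614014
pin y_cam [372.7 378.3 384.1] top z 151.5150677925706
scene disc top z 124.27167987523745 218 [575.1 237.8]
top disc top z 125.28975340978991 685 [568.6 247.3]
15 17 -7.39752556098701 37.22451278208698
29 19 -4.364043699053675 36.51106726369925
43 19 -6.820700882690747 36.51008025031681
57 19 -6.560462515040142 35.512815916526314
71 20 -6.526853186657428 35.8513163182272
35.1583
```

```bash
python3 -c "
from rig import bot
print(bot.finish_job())"
```

```text
the job is handed in; nothing more can be done
None
```

I've handed the job in at about 35 s of the 64 s: the flange was held level over the window for 2 s and laid flat in the platen recess, and the fingers still hold the lever upright at full lift (disc top at 125 mm, as expected).

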